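# Close the circuit-board holder's jaw against its red stop

## Robot

A 6-joint arm with a two-finger parallel gripper is mounted at the origin on the work surface. World frame = base frame: x ahead of the robot, y to its left, z up, the work surface at z = 0. Lengths are in m, angles in rad, forces in N, time in s.
With the tool pointing down it reaches from about 0.3 to 0.75 m from the base axis. Payload 8.5 kg.
Tool frame: the origin (TCP) lies midway between the tips of the shut fingers; the grasp point (between the pads) lies 19 mm behind it (tcp_to_grasp is the distance from the TCP to the grasp point, in m); z points along the fingers, y is the direction in which the jaws open and shut (so a half turn about z gives the same grasp; the last joint's range is limited). The gripper opens to 88 mm and grips with 3 to 60 N. Pads are 18 mm wide; open, the fingers measure 123 mm over their backs; the gripper's body (75 mm by 187 mm) begins 45 mm behind the grasp point.
Start: joints at [0.932, 0.381, 1.297, -0, 1.464, -0.215], TCP at [0.226, 0.501, 0.218] pointing down, gripper open.
Joint ranges: [-3.11, 3.11], [-0.89, 2.33], [0.22, 2.48], [-1.42, 4.56], [0.17, 2.85], [-2.88, 2.88]. Speed limits (rad/s): [2.39, 2.39, 3.14, 3.14, 3.14, 3.14].

## Interface

Orientations are given as a rotation vector (axis times angle).
In Python, from rig import state, read_camera, camera_info, job_done, tcp_to_grasp gives the robot as it stands.
- The arm moves only by the shell command python3 -m inch 'ROWS' [OPENING]. ROWS is text: rows parted by semicolons, each of 6 numbers parted by spaces: the shift along the tool's x, y, z normalised to -1 to 1, where 1 is 30 cm, then the turn, a rotation vector about the tool's x, y, z normalised to -1 to 1, where 1 is 180 degrees. A call has 1 to 20 rows; each row is the pose to reach, as a shift and turn from the pose commanded when the call began, along the tool's axes at that moment, turning the shorter way round; what a row does not reach only later rows make up. A row lasts 1/12 s, in which the tool goes at most 41.7 mm and 7.16 degrees, less where a joint would pass 70% of its speed; a pose out of reach is approached as far as the arm can. A call with a number of a shift or a turn outside -1 to 1 is refused whole. A call with a gripper value outside its range is refused whole. OPENING is the gripper's target within -1 to 1 (fully open at 1, half-way at 0, shut at -1), set as the call begins (- or left out, the last holds). The fingers move at their own pace and stop on an object; the grip force is fixed at half the most. Time passes only in rows, so rows that repeat a pose let the fingers close. It gives the time, the measured TCP pose, the force and the opening at its end, in the units of the state.
- state(): the state, without advancing time (a new reading comes with each control period).
- read_camera(name): name is "scene" or "top" or "wrist"; returns the picture (384x512x3 uint8, blue, green, red); there is no depth.
- camera_info(name): a dict with "camera_matrix" (3x3 intrinsics, pixels), "extrinsics" (4x4, takes a point from camera to world coordinates). Camera axes: x right, y down, z forward; pixel columns grow to the right and rows downward; lengths in m; the calibration is good to about 2 mm. The wrist camera is an equidistant fisheye: a pixel r from the principal point sees the ray r / f radians off the axis. A picture is of the moment at which its call begins: read the wrist's pose just before it. camera_info takes no time and is no camera call; for the wrist camera it gives the pose at the moment of the call.
- job_done(): hands the job in, once; it reports no verdict.
The state is a dict: "clock": time; "q": joint angles; "joint_velocities": joint speeds; "joint_torque": joint torques, N m; "eef_pos": TCP position; "orientation": TCP orientation; "contact_force": force on the tool from outside, world axes, zero at the start; "torque": the same for the moment, N m; "grip_width": finger opening in m.
Only numpy, scipy, OpenCV 4.12 (cv2) and the standard library are available. Lean on these libraries where they do the work, as an engineer would, in place of code of your own. Each camera call takes 0.05 s, during which the arm holds its last target. There are 200 camera calls.

## Task

Clamp the green board in the holder: with a fingertip press down the yellow pad in the middle of the blue sliding jaw to free its brake, and keeping it pressed, push the jaw along the rods right up against the red stop bar. Then let the pad spring back up and move clear. Nothing needs picking up: do not force the jaw along with the brake on, and leave the solder reel, iron stand, parts tray and carton where they stand.

Things in the scene. Friction and masses are not known exactly. Their poses are not given: they have to be found in the camera images.
- holder: The board holder, screwed to the bench: an aluminium bed 90 x 420 x 14 mm with end blocks up to 46 mm high, two steel guide rods and a steel strip between them. Origin on the bench under the bed's centre; z up, y along the rods, from the sliding jaw towards the red stop, x across. It stands at a different place and yaw each time.
- pad_top (a point): Centre of the top of the yellow pad, 44 mm (x) by 50 mm (y), 61 mm above the bench when up, 13 mm proud of the blue jaw block (86 mm wide); moves with the jaw and sinks as pressed. Axes as the holder's. The jaw's upright plate begins 29 mm from here in +y and rises 24 mm above the pad: a finger on the pad can bear on its back to push. Nothing stands behind the pad in -y.
- pad (a joint): Travel of the yellow pad, m: 0 up (brake on), grows as it is pressed, 0.008 fully down. A spring holds it up: about 5 N to start it, 7.5 N fully down. The brake is free from about 0.0015 on; with the brake on the jaw resists with 18 to 28 N, with it free with a few N at most.
- jaw (a joint): Place of the blue sliding jaw along the rods, m, growing towards the red stop; 0 at the back end of its travel (not the start, which varies).
- jaw_face (a point): Centre of the front (+y) face of the sliding jaw's upright blue plate (126 mm wide in x, 12 mm thick, top 85 mm above the bench), 48 mm above the bench and 41 mm in +y from the pad's centre; moves with the jaw. Axes as the holder's.
- stop_face (a point): Centre of the red stop bar's face towards the jaw (-y), 48 mm above the bench; the jaw is home when jaw_face meets it. Bar 126 mm wide, 16 to 56 mm high, rigid with the rear blue jaw and green board (90 x 102 mm, top 70 mm above the bench, near edge 4 mm in front of this face; it enters a groove in the jaw). Its place along the rods varies. Axes as the holder's.
- solder_reel: Bystander: loose reel of solder, 60 mm across, 48 mm high, standing upright. Origin at the centre of its underside.
- iron_stand: Bystander: loose black soldering-iron stand, foot 90 mm across, with a brass spring holder up to 95 mm high. Origin at the centre of its underside.
- parts_tray: Bystander: loose grey parts tray 80 x 120 x 25 mm. Origin at the centre of its underside.
- meter_carton: Bystander: loose black and red carton 100 x 170 x 50 mm. Origin at the centre of its underside.

How it is judged:
On the way, in this order (a step that is already met when the one before it is completed fails the run):
1. the yellow pad is pressed in while the jaw still stands well short of the stop (value of joint pad above 0.0012 m and y of stop_face in the frame of jaw_face above 0.04 m), for 0.1 s.
2. the jaw, still freed by the pressed pad, is up against the red stop (y of stop_face in the frame of jaw_face between -0.003 and 0.003 m and value of joint pad above 0.0006 m), for 0.1 s.
At the end, for the whole second after the job is handed in: The sliding jaw rests within 3 mm of the red stop, its yellow pad up again (within 1.5 mm of its top), and no bystander has shifted more than 15 mm or tipped over 0.3 rad (y of stop_face in the frame of jaw_face between -0.003 and 0.003 m and value of joint pad below 0.0015 m and velocity of joint jaw below 0.01 m/s and not (distance of solder_reel from where it was at the start of the episode above 0.015 m or angle between solder_reel's own z axis and vertical above 0.3 rad) and not (distance of iron_stand from where it was at the start of the episode above 0.015 m or angle between iron_stand's own z axis and vertical above 0.3 rad) and not (distance of parts_tray from where it was at the start of the episode above 0.015 m or angle between parts_tray's own z axis and vertical above 0.3 rad) and not (distance of meter_carton from where it was at the start of the episode above 0.015 m or angle between meter_carton's own z axis and vertical above 0.3 rad)); the robot touches nothing.
It fails at once if the jaw is dragged along with its brake on (pad not pressed in), more than 8 mm from where it started (value of joint pad below 0.0004 m and velocity of joint jaw above 0.02 m/s and distance of jaw_face from where it was at the start of the episode above 0.008 m).
It fails at once if the solder reel is shifted, lifted or tipped (over 15 mm, or 0.3 rad) (distance of solder_reel from where it was at the start of the episode above 0.015 m or angle between solder_reel's own z axis and vertical above 0.3 rad).
It fails at once if the iron stand is shifted, lifted or tipped (over 15 mm, or 0.3 rad) (distance of iron_stand from where it was at the start of the episode above 0.015 m or angle between iron_stand's own z axis and vertical above 0.3 rad).
It fails at once if the parts tray is shifted, lifted or tipped (over 15 mm, or 0.3 rad) (distance of parts_tray from where it was at the start of the episode above 0.015 m or angle between parts_tray's own z axis and vertical above 0.3 rad).
It fails at once if the meter carton is shifted, lifted or tipped (over 15 mm, or 0.3 rad) (distance of meter_carton from where it was at the start of the episode above 0.015 m or angle between meter_carton's own z axis and vertical above 0.3 rad).
It also fails if it takes over 38 s, if anything falls off the work surface, if the arm or the gripper's body presses on something with over 40 N, if the wrist force passes 120 N, or if a joint passes its speed limit or range.

## Working session

There is one attempt and no reset: what is moved stays moved. The work goes in short steps, Python scripts to look and compute and a shell command to move; the robot and the scene stay as the last step left them, time stands still between calls to the robot, and variables do not carry over. Pictures are saved under pics/ and viewed, about 8 in all and at most 12, crops included, and the job is handed in when it is done.

```bash
mkdir -p pics; ls; python3 - <<'E'
from rig import *
import cv2
s=state();print(s)
for n in("top","scene"):
    cv2.imwrite(f"pics/{n}0.png",read_camera(n)); c=camera_info(n);print(n,c["camera_matrix"],c["extrinsics"])
E
```

```text
pics
{'clock': 0.0, 'q': array([ 9.31724162e-01,  3.81186831e-01,  1.29829460e+00,  4.44426722e-06,
        1.46357464e+00, -2.15294768e-01]), 'joint_velocities': array([-0.00188945, -0.00060732, -0.00144808, -0.00086732, -0.00047261,
        0.00079279]), 'joint_torque': array([-1.08123702e-03, -4.37934101e+01, -2.24553859e+01,  7.13342079e-02,
        3.53414600e-02, -1.14632594e-04]), 'eef_pos': array([0.22596637, 0.5010856 , 0.2170313 ]), 'orientation': array([-6.60570318e-01, -3.07073484e+00,  2.08887996e-03]), 'contact_force': array([ 0.41061993,  0.52251959, -0.54134562]), 'torque': array([-0.00553848, -0.0264447 ,  0.01625996]), 'grip_width': 0.08799213870100445}
top [[395.97443149   0.         252.1196357 ]
 [  0.         395.97443149 193.90902642]
 [  0.           0.           1.        ]] [[ 0.14047069 -0.96238235  0.2325687   0.41791806]
 [-0.99007128 -0.1377678   0.02790874 -0.02780586]
 [ 0.0051816  -0.23417995 -0.97217946  0.87929617]
 [ 0.          0.          0.          1.        ]]
scene [[453.99543914   0.         252.37856732]
 [  0.         453.99543914 185.33900892]
 [  0.           0.           1.        ]] [[ 0.64788599  0.56879449 -0.50667206  1.10917015]
 [ 0.76173379 -0.4817546   0.43321373 -0.44970746]
 [ 0.00231799 -0.66662233 -0.74539204  0.81826037]
 [ 0.          0.          0.          1.        ]]
```

```bash
python3 - <<'E'
import cv2
cv2.imwrite("pics/top1.png",cv2.resize(cv2.imread("pics/top0.png"),(800,600),interpolation=cv2.INTER_CUBIC))
E
```

```text
(no output)
```

View pics/top1.png

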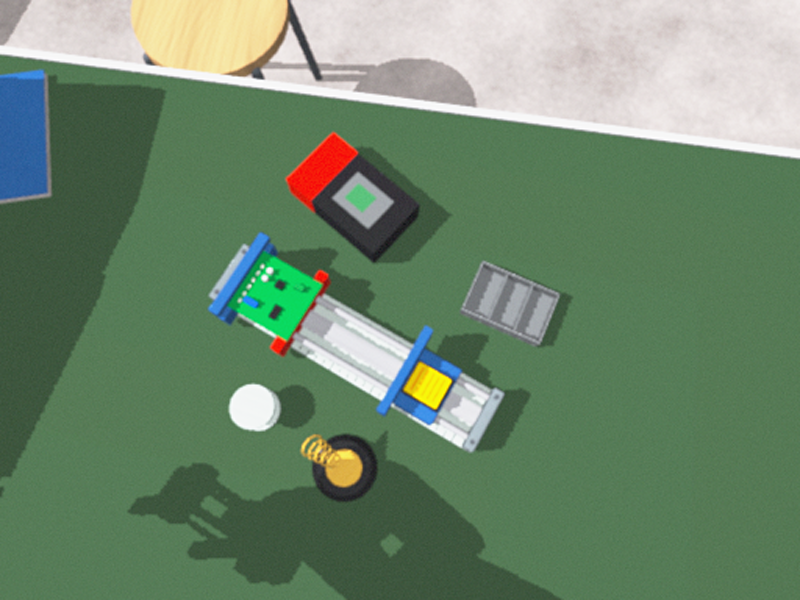

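View pics/scene0.png

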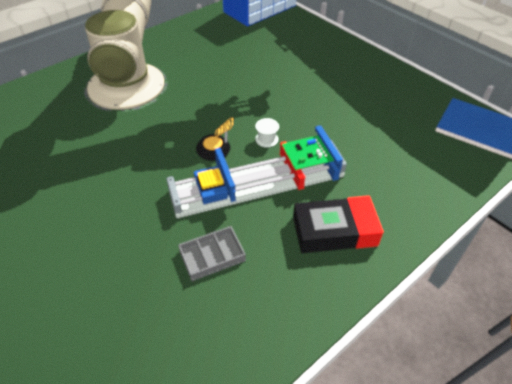

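The top view shows the yellow pad near (429,385), the blue plate from (427,330) to (384,412), and the red stop ends near (321,280) and (282,346), in the 800x600 picture. The reel and iron stand are on the robot side of the holder. I'll enlarge this area.

```bash
python3 - <<'E'
import cv2
im=cv2.imread("pics/top0.png")[160:300,170:330]
cv2.imwrite("pics/crop1.png",cv2.resize(im,(640,560),interpolation=cv2.INTER_CUBIC))
E
```

```text
(no output)
```

View pics/crop1.png

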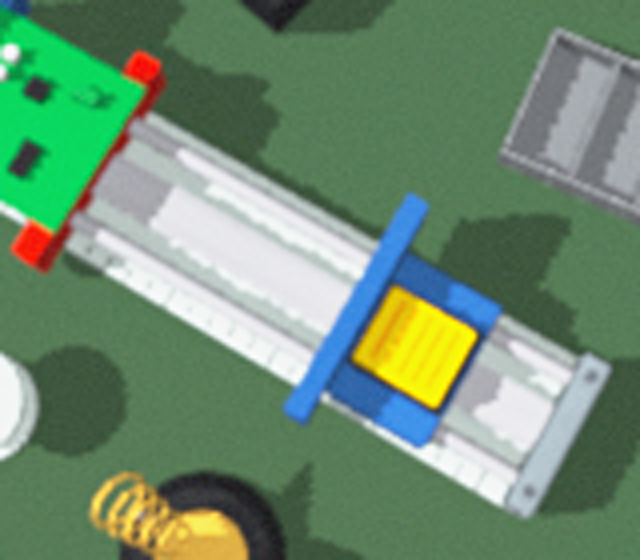

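```bash
cat > h.py <<'E'
import numpy as np
from rig import *
def w(n,px,z):
    c=camera_info(n);K=c["camera_matrix"];T=c["extrinsics"]
    d=T[:3,:3]@np.linalg.solve(K,[px[0],px[1],1]);o=T[:3,3]
    return o+d*(z-o[2])/d[2]
E
python3 - <<'E'
from h import *
f=lambda p,z:w("top",(p[0]/4+170-.4,p[1]/4+160-.4),z)
P=[f(p,.061) for p in((398,287),(481,338),(436,410),(352,360))]
print("pad",np.mean(P,0),[np.linalg.norm(P[i]-P[i-1]).round(4) for i in range(4)])
F=[f(p,.085) for p in((408,194),(285,408))];B=[f(p,.085) for p in((429,206),(304,421))]
R=[f(p,.056) for p in((162,70),(45,270))]
for n,a in(("front",F),("back",B),("red",R)):
    d=a[0]-a[1];print(n,np.mean(a,0),np.linalg.norm(d),"xaxis yaw",np.degrees(np.arctan2(d[1],d[0])))
for z,a in(("reel",(254,398)),("stand",(345,468))): print(z,w("top",np.array(a)*.64,.048))
d=(F[0]-F[1])/np.linalg.norm(F[0]-F[1]);y=np.array([-d[1],d[0],0]);p=np.mean(P,0)
print("y axis",y,"pad->front",(np.mean(F,0)-p)@y,"pad->back",(np.mean(B,0)-p)@y,"pad->red",(np.mean(R,0)-p)@y, "x offs", (np.mean(F,0)-p)@d,(np.mean(R,0)-p)@d)
from scipy.spatial.transform import Rotation as Q
print(Q.from_rotvec(state()["orientation"]).as_matrix().round(3))
E
```

```text
pad [ 0.50920874 -0.06420801  0.061     ] [np.float64(0.0448), np.float64(0.0501), np.float64(0.0437), np.float64(0.0498)]
front [ 0.52609197 -0.02546846  0.085     ] 0.1247751659744065 xaxis yaw -21.82100112428493
back [ 0.52127295 -0.03629802  0.085     ] 0.12548124861496196 xaxis yaw -22.278831205311146
red [0.58095162 0.11222351 0.056     ] 0.123640805569562 xaxis yaw -20.175617608739365
reel [0.46157159 0.16218855 0.048     ]
stand [0.3896309  0.02799222 0.048     ]
y axis [0.37170814 0.92834964 0.        ] pad->front 0.04223947991134759 pad->back 0.03039459238671799 pad->red 0.19045755013410326 x offs 0.0012737377581925411 0.0010214445835626986
[[-0.912  0.411 -0.001]
 [ 0.411  0.912 -0.001]
 [ 0.    -0.001 -1.   ]]
```

The measured sizes agree with the given ones: pad 44x50 mm, plate 125 mm, and 42 mm from pad to face. The tool's y axis is already within 2.5° of the rods. I'll shut the fingers and travel to above the pad in two legs.

```bash
python3 -m inch '-.03 -.02 0 0 0 0; -.08 -.06 0 0 0 -.002; -.15 -.12 0 0 0 -.004; -.23 -.185 0 0 0 -.006; -.31 -.25 0 0 0 -.008; -.39 -.315 0 0 0 -.01; -.47 -.38 0 0 0 -.013; -.55 -.44 0 0 0 -.013; -.62 -.5 0 0 0 -.013; -.69 -.555 0 0 0 -.013; -.745 -.6 0 0 0 -.013; -.785 -.63 0 0 0 -.013; -.807 -.65 0 0 0 -.013; -.817 -.657 0 0 0 -.013; -.817 -.657 0 0 0 -.013; -.817 -.657 0 0 0 -.013' -1
python3 - <<'E'
from h import *
from scipy.spatial.transform import Rotation as Q
s=state();R=Q.from_rotvec(s["orientation"]).as_matrix()
y=np.array([.372,.928,0]);t=np.array([.5092,-.0642,.0])+.005*y;t[2]=.12
print(R.round(3),R.T@(t-s["eef_pos"])/.3,s["grip_width"])
E
```

```text
clock: 1.43
eef_pos: [0.3683, 0.2212, 0.2176]
orientation: [-0.598, -3.084, -0.0]
contact_force: [-1.6, 0.8, 0.5]
grip_width: 0.0003
[[-0.928  0.373 -0.   ]
 [ 0.373  0.928  0.   ]
 [ 0.     0.    -1.   ]] [-0.79109377 -0.69025123  0.32522313] 0.0003050433621117147
```

```bash
python3 -m inch '-.03 -.03 .005 0 0 0; -.08 -.07 .02 0 0 0; -.15 -.13 .04 0 0 0; -.23 -.2 .07 0 0 0; -.31 -.27 .1 0 0 0; -.39 -.34 .13 0 0 0; -.47 -.41 .17 0 0 0; -.55 -.48 .2 0 0 0; -.62 -.54 .23 0 0 0; -.68 -.595 .26 0 0 0; -.73 -.64 .29 0 0 0; -.765 -.67 .31 0 0 0; -.785 -.685 .32 0 0 0; -.791 -.69 .325 0 0 0; -.791 -.69 .325 0 0 0; -.791 -.69 .325 0 0 0; -.791 -.69 .325 0 0 0'
python3 - <<'E'
from h import *
import cv2
from scipy.spatial.transform import Rotation as Q
s=state();R=Q.from_rotvec(s["orientation"]).as_matrix()
print(R.round(3),s["contact_force"])
a=cv2.resize(read_camera("scene")[90:250,120:370],(800,512),interpolation=cv2.INTER_CUBIC)
cv2.imwrite("pics/s2.png",a)
cv2.imwrite("pics/w2.png",read_camera("wrist"))
E
```

```text
clock: 2.85
eef_pos: [0.5111, -0.0589, 0.1207]
orientation: [0.596, 3.084, 0.0]
contact_force: [-0.3, -0.2, 0.6]
grip_width: 0.0003
[[-0.928  0.373  0.001]
 [ 0.373  0.928 -0.   ]
 [-0.001  0.    -1.   ]] [-0.30103686 -0.15173202  0.6445044 ]
```

View pics/w2.png

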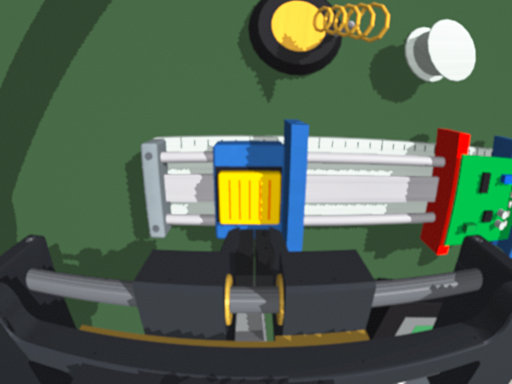

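View pics/s2.png

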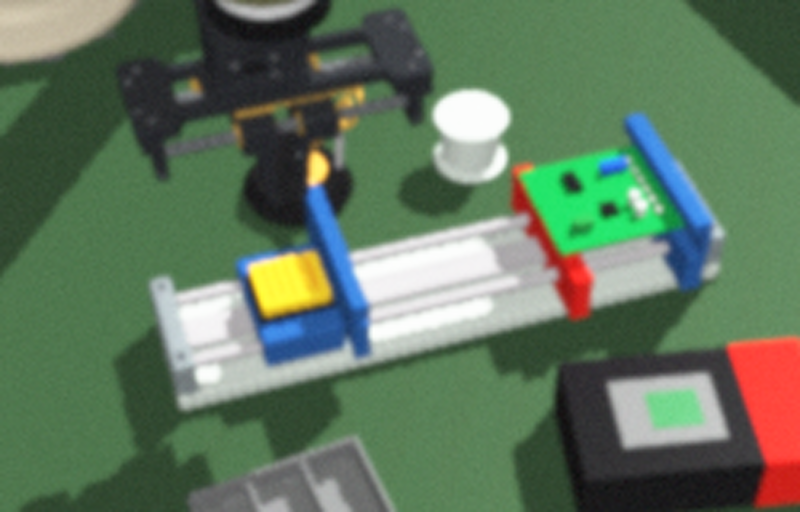

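```bash
python3 - <<'E'
from h import *
s=state()
def proj(n,p):
    c=camera_info(n);q=np.linalg.inv(c["extrinsics"])@[*p,1];K=c["camera_matrix"]
    if n=="wrist":
        th=np.arctan2(np.hypot(q[0],q[1]),q[2]);v=q[:2]/np.hypot(q[0],q[1])*th;return K[:2,:2]@v+K[:2,2]
    return (K@(q[:3]/q[2]))[:2]
pts={"tcp":s["eef_pos"],"pad":[.5092,-.0642,.061],"front":[.5261,-.0255,.085],"red":[.581,.1122,.056]}
for k,p in pts.items():
    print(k,proj("wrist",p).round(1),((proj("scene",p)-[120,90])*3.2).round(1))
print(camera_info("wrist")["camera_matrix"])
E
```

```text
tcp [253.6 227.4] [289.6 212.6]
pad [246.9 196.4] [287.8 274. ]
front [303.6 208.4] [343.8 238.2]
red [446.6 194.7] [536.8 220.3]
[[297.31863964   0.         253.91111273]
 [  0.         297.31863964 189.05282574]
 [  0.           0.           1.        ]]
```

The wrist view has the pad at (250,197) and fingertips near (255,235). My projections give (247,196) and (254,227), so the position agrees. I'll descend and press.

```bash
python3 -m inch '0 0 .03 0 0 0; 0 0 .07 0 0 0; 0 0 .11 0 0 0; 0 0 .15 0 0 0; 0 0 .175 0 0 0; 0 0 .185 0 0 0; 0 0 .19 0 0 0; 0 0 .195 0 0 0; 0 0 .2 0 0 0; 0 0 .205 0 0 0; 0 0 .21 0 0 0; 0 0 .215 0 0 0; 0 0 .215 0 0 0; 0 0 .215 0 0 0; 0 0 .215 0 0 0'
```

```text
clock: 4.2
eef_pos: [0.5113, -0.0598, 0.0557]
orientation: [0.598, 3.084, -0.0]
contact_force: [-0.0, -0.0, -0.4]
grip_width: 0.0002
```

There is no force at z=0.0557, where about 6 N is expected, so I'll look.

```bash
python3 - <<'E'
from h import *
import cv2
print(state()["contact_force"],state()["eef_pos"])
a=cv2.resize(read_camera("scene")[130:230,160:300],(560,400),interpolation=cv2.INTER_CUBIC)
b=cv2.resize(read_camera("wrist")[120:270,190:330],(373,400),interpolation=cv2.INTER_CUBIC)[:,60:300]
cv2.imwrite("pics/s3.png",np.hstack([a,b]))
E
```

```text
[-0.01953719 -0.01943606 -0.40592231] [ 0.5113394  -0.05983602  0.05570579]
```

View pics/s3.png

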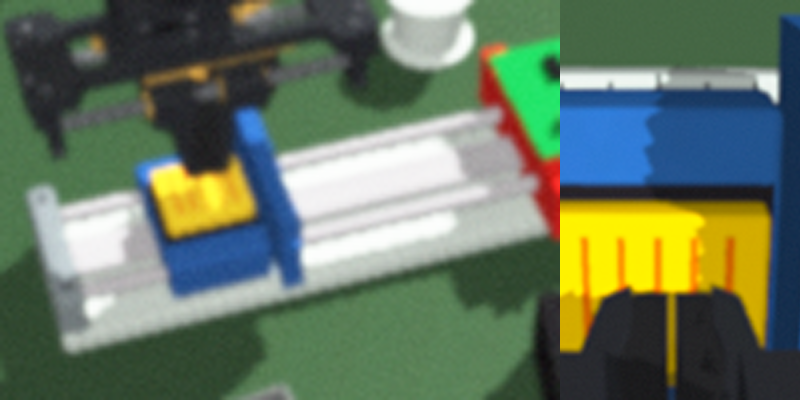

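The fingertips are centred across the pad but appear to sit just above it. I'll continue down in small steps, watching the force.

```bash
for i in 1; do python3 -m inch '0 0 .005 0 0 0; 0 0 .01 0 0 0; 0 0 .01 0 0 0'; done; python3 -m inch '0 0 .005 0 0 0; 0 0 .01 0 0 0; 0 0 .01 0 0 0'
```

```text
clock: 4.55
eef_pos: [0.5111, -0.0597, 0.0524]
orientation: [-0.598, -3.084, -0.0]
contact_force: [0.5, 0.2, 1.0]
grip_width: 0.0006
clock: 4.8
eef_pos: [0.5112, -0.0597, 0.0493]
orientation: [-0.598, -3.084, -0.0]
contact_force: [-0.5, 0.6, -0.3]
grip_width: 0.0006
```

```bash
python3 - <<'E'
from h import *
import cv2
s=state();print(s["contact_force"],s["eef_pos"],s["joint_torque"])
def proj(n,p):
    c=camera_info(n);q=np.linalg.inv(c["extrinsics"])@[*p,1];K=c["camera_matrix"]
    if n=="wrist":
        th=np.arctan2(np.hypot(q[0],q[1]),q[2]);v=q[:2]/np.hypot(q[0],q[1])*th;return K[:2,:2]@v+K[:2,2]
    return (K@(q[:3]/q[2]))[:2]
t=s["eef_pos"]
print("scene",(proj("scene",t)-[175,140])*6,"wrist",(proj("wrist",t)-[200,160])*4, "top",(proj("top",t)-[230,200])*5)
a=cv2.resize(read_camera("scene")[140:205,175:245],(420,390),interpolation=cv2.INTER_CUBIC)
b=cv2.resize(read_camera("wrist")[160:257,200:295],(380,388),interpolation=cv2.INTER_CUBIC)
cv2.imwrite("pics/s4.png",np.hstack([a[:388],b]))
E
```

```text
[-0.49518191  0.5596713  -0.28573115] [ 0.51115806 -0.05973951  0.04931793] [ 4.08183187e-03 -4.39565742e+01 -1.58388162e+01 -9.51801339e-03
  2.00102414e-02 -3.21643529e-05]
scene [224.02599829 231.84132981] wrist [214.48148647 269.27886833] top [207.27003103 230.35538938]
```

View pics/s4.png

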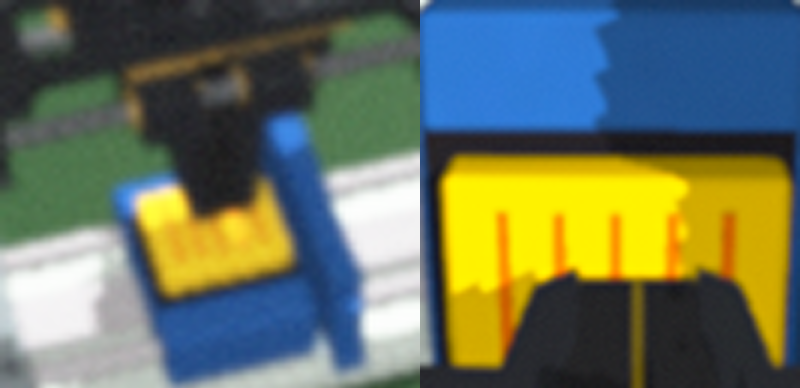

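The scene crop shows the tip bottom at (220,213), while the TCP projects to (224,232). The wrist crop also shows the tip closer than predicted. The real tip therefore seems about 10 mm higher than the TCP reading, just short of the pad. I'll go on in about 1.5 mm steps until there is force.

```bash
python3 -m inch '0 0 .005 0 0 0; 0 0 .005 0 0 0; 0 0 .005 0 0 0'; python3 -m inch '0 0 .005 0 0 0; 0 0 .005 0 0 0; 0 0 .005 0 0 0'
```

```text
clock: 5.15
eef_pos: [0.5113, -0.0598, 0.0481]
orientation: [-0.598, -3.084, -0.0]
contact_force: [0.1, 0.6, 0.1]
grip_width: 0.0006
clock: 5.4
eef_pos: [0.5112, -0.0598, 0.0466]
orientation: [-0.598, -3.084, 0.0]
contact_force: [1.3, -0.2, -0.1]
grip_width: 0.0006
```

```bash
python3 -m inch '0 0 .005 0 0 0; 0 0 .005 0 0 0; 0 0 .005 0 0 0'; python3 -m inch '0 0 .005 0 0 0; 0 0 .005 0 0 0; 0 0 .005 0 0 0'
```

```text
clock: 5.65
eef_pos: [0.5113, -0.0598, 0.0451]
orientation: [-0.598, -3.084, -0.0]
contact_force: [-0.7, -0.2, -0.6]
grip_width: 0.0004
clock: 5.9
eef_pos: [0.5112, -0.0598, 0.0436]
orientation: [-0.598, -3.084, -0.0]
contact_force: [0.5, -0.2, 0.3]
grip_width: 0.0002
```

```bash
python3 - <<'E'
from h import *
import cv2
s=state()
def proj(n,p):
    c=camera_info(n);q=np.linalg.inv(c["extrinsics"])@[*p,1];K=c["camera_matrix"]
    if n=="wrist":
        th=np.arctan2(np.hypot(q[0],q[1]),q[2]);v=q[:2]/np.hypot(q[0],q[1])*th;return K[:2,:2]@v+K[:2,2]
    return (K@(q[:3]/q[2]))[:2]
from scipy.spatial.transform import Rotation as Q
R=Q.from_rotvec(s["orientation"]).as_matrix();t=s["eef_pos"]
for a in(0,.006,.011):
  for h in(0,.008,.016,.024):
    print(a,h,"scene",((proj("scene",t+R@[-a,0,-h])-[175,140])*6).round(),"wrist",((proj("wrist",t+R@[a,0,-h])-[200,160])*4).round())
a=cv2.resize(read_camera("scene")[140:205,175:245],(420,390),interpolation=cv2.INTER_CUBIC)
b=cv2.resize(read_camera("wrist")[160:257,200:295],(380,388),interpolation=cv2.INTER_CUBIC)
cv2.imwrite("pics/s5.png",np.hstack([a[:388],b]))
E
```

```text
0 0 scene [225. 242.] wrist [214. 269.]
0 0.008 scene [224. 228.] wrist [214. 292.]
0 0.016 scene [222. 214.] wrist [214. 316.]
0 0.024 scene [221. 199.] wrist [214. 343.]
0.006 0 scene [229. 253.] wrist [214. 234.]
0.006 0.008 scene [228. 239.] wrist [214. 255.]
0.006 0.016 scene [226. 225.] wrist [214. 278.]
0.006 0.024 scene [225. 210.] wrist [214. 303.]
0.011 0 scene [232. 262.] wrist [214. 203.]
0.011 0.008 scene [231. 248.] wrist [214. 223.]
0.011 0.016 scene [230. 234.] wrist [214. 245.]
0.011 0.024 scene [229. 220.] wrist [214. 269.]
```

View pics/s5.png

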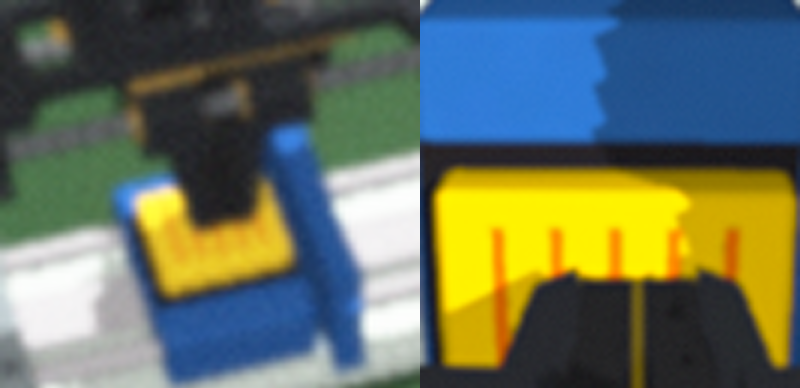

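Matching the two crops (tip at scene v≈222, wrist v≈280) against the table gives a tip about 16.5 mm behind the TCP, at z≈0.060. That is just about on the pad. The body still clears the plate, at about 0.100 against 0.085 when pressed, so I'll carry on.

```bash
python3 -m inch '0 0 .005 0 0 0; 0 0 .005 0 0 0; 0 0 .005 0 0 0'; python3 -m inch '0 0 .005 0 0 0; 0 0 .005 0 0 0; 0 0 .005 0 0 0'
```

```text
clock: 6.25
eef_pos: [0.5112, -0.0598, 0.0421]
orientation: [-0.598, -3.084, -0.0]
contact_force: [-0.8, 0.7, -0.6]
grip_width: 0.0006
clock: 6.5
eef_pos: [0.5113, -0.0598, 0.0406]
orientation: [-0.598, -3.084, -0.0]
contact_force: [-0.0, 0.0, -0.3]
grip_width: 0.0002
```

```bash
python3 -m inch '0 0 .005 0 0 0; 0 0 .005 0 0 0; 0 0 .005 0 0 0'; python3 -m inch '0 0 .003 0 0 0; 0 0 .003 0 0 0; 0 0 .003 0 0 0'
```

```text
clock: 6.75
eef_pos: [0.5114, -0.0598, 0.0393]
orientation: [0.598, 3.084, -0.0]
contact_force: [-1.4, 0.7, 3.8]
grip_width: 0.0003
clock: 7.0
eef_pos: [0.5114, -0.0598, 0.0385]
orientation: [0.598, 3.084, -0.0]
contact_force: [-1.2, 0.8, 6.2]
grip_width: 0.0005
```

Contact: about 6 N at z=0.0385, with the tip about 21 mm behind the TCP. I'll press about 3 mm further, then hold for more than 0.1 s.

```bash
python3 -m inch '0 0 .005 0 0 0; 0 0 .011 0 0 0; 0 0 .011 0 0 0; 0 0 .011 0 0 0; 0 0 .011 0 0 0'
```

```text
clock: 7.42
eef_pos: [0.5114, -0.0598, 0.0352]
orientation: [0.598, 3.084, -0.0]
contact_force: [-1.0, 0.4, 5.7]
grip_width: 0.0004
```

```bash
python3 -m inch '0 .005 0 0 0 0; 0 .01 0 0 0 0; 0 .015 0 0 0 0; 0 .02 0 0 0 0; 0 .027 0 0 0 0; 0 .034 0 0 0 0; 0 .042 0 0 0 0; 0 .05 0 0 0 0; 0 .06 0 0 0 0; 0 .07 0 0 0 0; 0 .08 0 0 0 0; 0 .09 0 0 0 0; 0 .1 0 0 0 0; 0 .1 0 0 0 0; 0 .1 0 0 0 0'
```

```text
clock: 8.67
eef_pos: [0.5228, -0.0318, 0.0353]
orientation: [0.597, 3.083, 0.0]
contact_force: [-0.6, 1.2, 6.6]
grip_width: 0.0005
```

The pad force is holding. Continuing.

```bash
python3 -m inch '0 .005 0 0 0 0; 0 .012 0 0 0 0; 0 .022 0 0 0 0; 0 .035 0 0 0 0; 0 .05 0 0 0 0; 0 .065 0 0 0 0; 0 .08 0 0 0 0; 0 .095 0 0 0 0; 0 .11 0 0 0 0; 0 .125 0 0 0 0; 0 .14 0 0 0 0; 0 .155 0 0 0 0; 0 .17 0 0 0 0; 0 .185 0 0 0 0; 0 .2 0 0 0 0; 0 .215 0 0 0 0; 0 .23 0 0 0 0; 0 .24 0 0 0 0; 0 .245 0 0 0 0; 0 .245 0 0 0 0'
python3 - <<'E'
from h import *
import cv2
a=cv2.resize(read_camera("scene")[110:220,160:360],(800,440),interpolation=cv2.INTER_CUBIC)
cv2.imwrite("pics/s6.png",a)
E
```

```text
clock: 10.33
eef_pos: [0.5506, 0.0364, 0.0354]
orientation: [0.597, 3.083, 0.0]
contact_force: [0.1, 1.2, 5.5]
grip_width: 0.0006
```

View pics/s6.png

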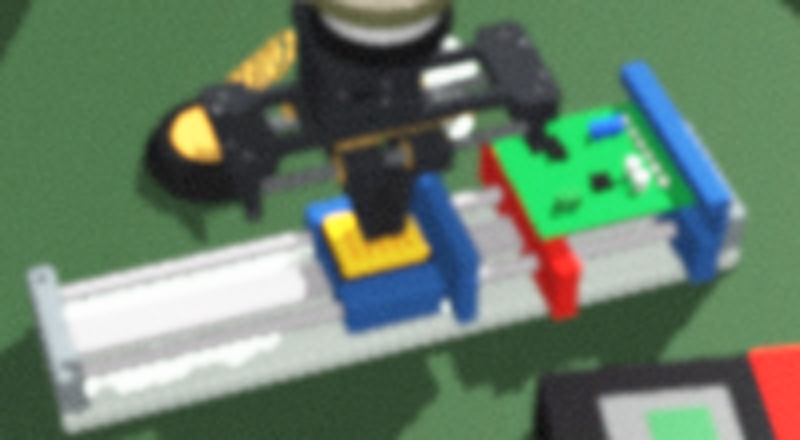

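Scene view: the jaw is sliding with the fingers, the pad is visibly down, and about 70 mm of gap remains to the red bar. I'll check the height of the gripper's overhanging end over the board, and the distance left.

```bash
python3 - <<'E'
from h import *
t=state()["eef_pos"];y=np.array([.373,.928,0])
c=camera_info("scene");K=c["camera_matrix"];T=np.linalg.inv(c["extrinsics"])
def pr(p): q=T@[*p,1];return ((K@(q[:3]/q[2]))[:2]-[160,110])*4
for z in(.07,.085,.1,.115):print(z,"Lend",pr([*(t-.0935*y)[:2],z]).round(),"Rend",pr([*(t+.0935*y)[:2],z]).round())
# jaw plate +x end, front top and red bar +x end top from picture
f=lambda p,z:w("scene",(p[0]/4+160-.4,p[1]/4+110-.4),z)
x=np.array([.928,-.373,0]);tx=t@x
print("red",f((577,258),.056)@y-t@y,"plate front",f((479,250),.085)@y-t@y, "stop topcam",np.array([.581,.1122,0])@y-t@y, f((577,258),.056)@x-tx,f((479,250),.085)@x-tx)
E
```

```text
0.07 Lend [225. 247.] Rend [531. 174.]
0.085 Lend [223. 228.] Rend [533. 156.]
0.1 Lend [222. 209.] Rend [535. 137.]
0.115 Lend [220. 190.] Rend [536. 117.]
red 0.09874675485347512 plate front 0.036360062221057865 stop topcam 0.08173274938574615 0.05805835341197868 0.059641496071885014
```

The end clears the board (z≈0.10 against 0.07), the fingers haven't slipped on the pad, and about 46 mm remains. I'll go 36 mm, then slow down.

```bash
python3 -m inch '0 .005 0 0 0 0; 0 .012 0 0 0 0; 0 .022 0 0 0 0; 0 .034 0 0 0 0; 0 .046 0 0 0 0; 0 .058 0 0 0 0; 0 .07 0 0 0 0; 0 .082 0 0 0 0; 0 .094 0 0 0 0; 0 .104 0 0 0 0; 0 .112 0 0 0 0; 0 .118 0 0 0 0; 0 .12 0 0 0 0; 0 .12 0 0 0 0'; python3 -m inch '0 .004 0 0 0 0; 0 .008 0 0 0 0; 0 .012 0 0 0 0; 0 .016 0 0 0 0; 0 .02 0 0 0 0; 0 .024 0 0 0 0; 0 .028 0 0 0 0; 0 .028 0 0 0 0'
```

```text
clock: 11.55
eef_pos: [0.564, 0.0696, 0.0354]
orientation: [0.597, 3.083, 0.0]
contact_force: [0.7, 0.1, 5.9]
grip_width: 0.0006
clock: 12.22
eef_pos: [0.5672, 0.0773, 0.0355]
orientation: [0.597, 3.082, 0.0]
contact_force: [-0.3, -0.6, 5.4]
grip_width: 0.0004
```

```bash
python3 -m inch '0 .003 0 0 0 0; 0 .006 0 0 0 0; 0 .009 0 0 0 0; 0 .012 0 0 0 0; 0 .012 0 0 0 0'; python3 -m inch '0 .003 0 0 0 0; 0 .006 0 0 0 0; 0 .009 0 0 0 0; 0 .012 0 0 0 0; 0 .012 0 0 0 0'
```

```text
clock: 12.63
eef_pos: [0.5685, 0.0806, 0.0355]
orientation: [0.597, 3.082, 0.0]
contact_force: [-0.1, 0.0, 6.2]
grip_width: 0.0005
clock: 13.05
eef_pos: [0.5696, 0.0834, 0.0354]
orientation: [0.598, 3.083, -0.002]
contact_force: [-1.6, -3.5, 6.5]
grip_width: 0.0004
```

A reaction is appearing along -y (about 4 N). I'll continue until the finger bears on the plate.

```bash
python3 -m inch '0 .003 0 0 0 0; 0 .006 0 0 0 0; 0 .009 0 0 0 0; 0 .012 0 0 0 0; 0 .012 0 0 0 0'; python3 -m inch '0 .003 0 0 0 0; 0 .006 0 0 0 0; 0 .009 0 0 0 0; 0 .009 0 0 0 0'
```

```text
clock: 13.47
eef_pos: [0.5708, 0.0868, 0.0354]
orientation: [0.598, 3.083, -0.002]
contact_force: [-1.2, -4.1, 6.6]
grip_width: 0.0004
clock: 13.8
eef_pos: [0.5718, 0.0892, 0.0353]
orientation: [0.598, 3.083, -0.002]
contact_force: [-1.9, -4.1, 6.1]
grip_width: 0.0001
```

```bash
for i in 1; do python3 -m inch '0 .003 0 0 0 0; 0 .006 0 0 0 0; 0 .006 0 0 0 0'; done|tail -2; python3 - <<'E'
from h import *
import cv2
a=cv2.resize(read_camera("scene")[110:210,200:350],(600,400),interpolation=cv2.INTER_CUBIC)
cv2.imwrite("pics/s7.png",a)
E
```

```text
contact_force: [-1.9, -3.4, 7.6]
grip_width: 0.0006
```

View pics/s7.png

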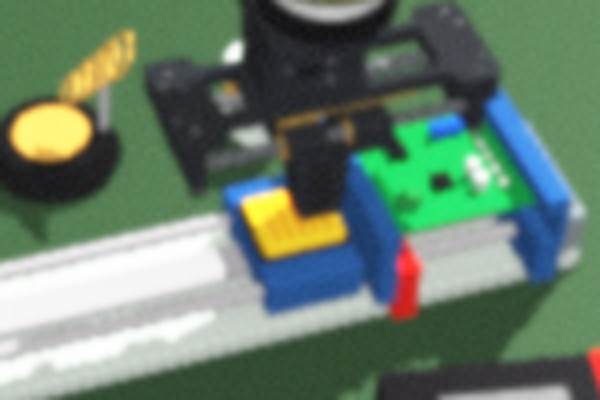

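Scene view: the blue plate at (375,230) is flush against the red bar at (405,280), the board is in the groove, and the pad is still pressed. I'll make a short extra push to bear on the plate.

```bash
python3 -m inch '0 .003 0 0 0 0; 0 .006 0 0 0 0; 0 .006 0 0 0 0'|sed -n 2,4p;  python3 -m inch '0 .003 0 0 0 0; 0 .006 0 0 0 0; 0 .006 0 0 0 0'|sed -n 2,4p
```

```text
eef_pos: [0.5725, 0.0911, 0.0353]
orientation: [-0.598, -3.084, 0.006]
contact_force: [-5.2, -12.1, 8.5]
eef_pos: [0.5725, 0.0912, 0.0353]
orientation: [-0.598, -3.082, 0.011]
contact_force: [-9.6, -21.7, 10.2]
```

It is hard against the stop (24 N). I'll ease the push slightly, then lift straight up.

```bash
python3 -m inch '0 -.003 0 0 0 0; 0 -.005 0 0 0 0; 0 -.005 0 0 0 0; 0 -.005 -.005 0 0 0; 0 -.005 -.015 0 0 0; 0 -.005 -.03 0 0 0; 0 -.005 -.05 0 0 0; 0 -.005 -.08 0 0 0; 0 -.005 -.12 0 0 0; 0 -.005 -.16 0 0 0; 0 -.005 -.2 0 0 0; 0 -.005 -.24 0 0 0; 0 -.005 -.28 0 0 0; 0 -.005 -.31 0 0 0; 0 -.005 -.33 0 0 0; 0 -.005 -.34 0 0 0; 0 -.005 -.34 0 0 0; 0 -.005 -.34 0 0 0'
python3 - <<'E'
from h import *
import cv2
a=cv2.resize(read_camera("scene")[110:210,200:350],(600,400),interpolation=cv2.INTER_CUBIC)
b=cv2.resize(read_camera("wrist"),(533,400))
cv2.imwrite("pics/s8.png",cv2.resize(np.hstack([a,b]),(800,282),interpolation=cv2.INTER_AREA))
E
```

```text
clock: 16.1
eef_pos: [0.5729, 0.0936, 0.1366]
orientation: [-0.598, -3.084, 0.0]
contact_force: [-0.6, 1.0, 0.2]
grip_width: 0.0003
```

View pics/s8.png

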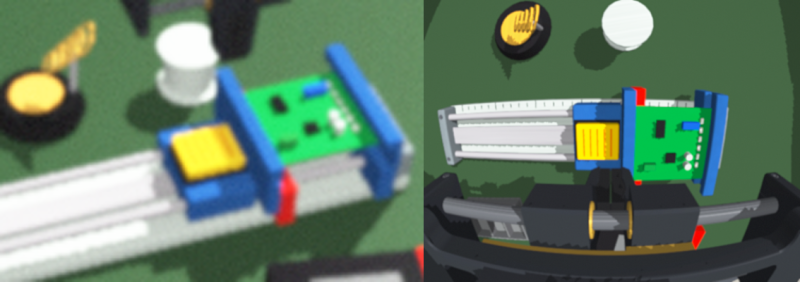

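Both views show the plate flush on the red bar, the pad raised again, the gripper clear, and the reel, stand, tray and carton standing.

```bash
python3 -c "
from rig import *
print(state()['contact_force'],state()['clock']);print(job_done())"
```

```text
[ 0.9869571   0.8012686  -0.19098269] 16.2
the job is handed in; nothing more can be done
None
```

The board is clamped and the job is handed in at 16.2 s, but the system gave no verdict. With the fingers shut I pressed the yellow pad about 4 mm (around 6 N). Keeping it pressed, I slid the jaw roughly 150 mm to the red stop, finished with a 24 N push on the back of the jaw's plate, then lifted straight up.

**Last checks:** the scene and wrist pictures show the plate flush on the red bar, the pad back up and the gripper clear. The reel, stand, tray and carton look undisturbed; I did not measure them. The contact force was at noise level (about 1 N).

**Disagreements:**
- **Fingertip height:** pad contact came at a TCP reading of about 0.040 m instead of 0.061 m. The shut fingertips sit roughly 20 mm behind the reported TCP, so I found the pad by force and by matching two camera views.
- **Stop position:** contact with the stop came about 4 mm later than the top camera estimate.

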